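# Put the adapters away and snap the parts case shut

## Robot

A 6-joint arm with a two-finger parallel gripper is mounted at the origin on a cart in front of the work surface, level with it; the furniture and walls round the work are solid. World frame = base frame: x ahead of the robot, y to its left, z up, the work surface at z = 0. Lengths are in m, angles in rad, forces in N, time in s.
With the tool pointing down it reaches from about 0.35 to 0.775 m from the base axis. Payload 7.3 kg.
Tool frame: the origin (TCP) lies on the front face of the gripper's body, between the roots of the fingers; the fingertips stand ahead of it and the grasp point (between the pads) lies 47 mm ahead of it (finger_overhang is the z of the fingertips in the tool frame, in m); z points along the fingers, y is the line along which they close (so a half turn about z gives the same grasp; the last joint's range is limited). The gripper opens to 92 mm and grips with 3 to 60 N. Pads are 19 mm wide; open, the fingers measure 130 mm over their backs; the gripper's body (75 mm by 190 mm) begins 47 mm behind the grasp point.
Start: joints at [0.964, 0.342, 1.524, -0, 1.275, -0.146], TCP at [0.233, 0.47, 0.292] pointing down, gripper open.
Joint ranges: [-2.53, 2.53], [-0.77, 2.02], [0.04, 2.7], [-1, 4.14], [0.28, 2.66], [-3.11, 3.11]. Speed limits (rad/s): [2.57, 2.57, 3.14, 3.14, 3.14, 3.14].

## Interface

Orientations are given as [roll, pitch, yaw] about the fixed x, y, z axes, in that order (R = Rz(yaw) Ry(pitch) Rx(roll)).
In Python, from cell import * gives the robot as it stands. The module is installed in compiled form; this text tells all that it offers.
- The arm moves only by the tool arm_command, never from a script. Its argument "series" is a list of rows, each an object of numbers: "x", "y", "z": the shift along the tool's x, y, z in mm; "rx", "ry", "rz": the turn, a rotation vector about the tool's x, y, z in degrees. A call has 1 to 20 rows; each row is the pose to reach, as a shift and turn from the pose commanded when the call began, along the tool's axes at that moment; what a row does not reach only later rows make up. A row lasts 1/10 s, in which the tool goes at most 50 mm and 8.59 degrees, less where a joint would pass 70% of its speed; a pose out of reach is approached as far as the arm can. A call with a gripper value outside its range is refused whole. "hand" is the finger opening in mm, from 0 to 91.8, set as the call begins (left out, the last holds). The fingers move at their own pace and stop on an object; "squeeze" is the grip in N (left out, the last holds). Time passes only in rows, so rows that repeat a pose let the fingers close. It gives the time, the measured TCP pose, the force, the opening and the grip force at its end, in the units of the state.
- observe(): the state, without advancing time (a new reading comes with each control period).
- read_camera(name): name is "side" or "top" or "wrist"; returns a dict with "pixels" (420x560x3 uint8, blue, green, red), "K" (3x3 intrinsics, pixels), "rvec" (rotation vector, rad) and "tvec" (3), from world to camera coordinates, as OpenCV has them. Camera axes: x right, y down, z forward; pixel columns grow to the right and rows downward; lengths in m; the calibration is good to about 2 mm. A picture is of the moment at which its call begins. There is no depth.
- hand_in(): hands the job in; it is judged then, once.
Trained networks look in a picture, given as the dict that the camera call returned (one of the last four; its "shot" number tells which), for a name from the list of things; names that differ only in an ending like _2 or _b are one class to them, and where a whole thing is asked for, a point or a joint stands for the part that bears it (a point fixed in the world has none). Each returns a list of dicts, best first, with "confidence" (0 to 1); they miss things now and then, are a little off and sometimes report something else, mostly with a low value. They report only what shows in the picture. A call takes as long as a camera call.
- boxes_of(picture, query): "point" ([x, y, z] in m, in world coordinates, good to about 4 mm: the middle of the surface that is visible of it).
- trace(picture, query): "pixels" (420x560 bool, what is visible of it).
- mark_of(picture, query): "point" ([x, y, z] in m, in world coordinates, good to about 4 mm: a listed point, or the origin of a listed thing).
The state is a dict: "time": time; "qpos": joint angles; "qvel": joint speeds; "joint_efforts": joint torques, N m; "tool_pos": TCP position; "tool_rot": TCP orientation; "contact_force": force on the tool from outside, world axes, zero at the start; "torque": the same for the moment, N m; "opening": finger opening in m; "grip_force": force on a finger pad.
Only numpy, scipy, OpenCV 4.12 (cv2) and the standard library are available. Lean on these libraries where they do the work, as an engineer would, in place of code of your own. Each camera call takes 0.05 s, during which the arm holds its last target. There are 200 camera calls.

## Task

Put the two adapters that lie loose on the desk away in the open parts case, one by one, each into the front-row compartment that already holds one of the same kind. Then close the lid and press both round snap catches at its front corners down until they are fully home. Leave everything else as it is.

Things in the scene. Friction and masses are not known exactly. Their poses are not given: they have to be found in the camera images.
- case: grey plastic compartment case, fixed to the desk, 120 x 190 mm, rim 36 mm high; origin: centre of its underside; x points from its front (robot side) to its hinge side, y to the left. Front row of four compartments, back row of four (not used); tiny parts fixed on their floors are scenery. Front wall at x = -57 mm, hinge at x = +64, z = 35 mm. The shut lid's top is 38 mm above the desk
- case_lid (a joint): the case's lid on its rear hinge, rad: 0 shut, at most 1.83 open (leaning back past upright, where it rests by its weight). The lid is a plate 122 mm deep from the hinge and 192 mm wide, 2 mm thick; pushed forward past upright it falls shut by its own weight
- lid_front (a point): middle of the lid's front edge (124 mm from the hinge), moves with the lid
- catch_left_top (a point): centre of the top of the left snap catch: a round black button, 15 mm across, in a 24 mm grey collar 3 mm high on the lid's front left corner (42 mm in front of the case's centre, 78 mm to its left with the lid shut); its z axis is the lid's outward normal. Raised it stands 11 mm above the collar, home 4 mm
- catch_right_top (a point): the same of the right snap catch (78 mm to the right)
- catch_left (a joint): left catch, m: 0 fully raised, 0.007 fully home; pressed toward the lid with about 6 N, it stays where it is left
- catch_right (a joint): right catch, the same
- pocket1 (a point): bottom centre of the rightmost (-y) compartment of the front row, seen from the robot; the compartment is 67 mm along the case's x and 45 mm along its y, its floor (here) 2 mm above the desk, its divider tops 32 mm above the desk
- pocket2 (a point): bottom centre of the second from the right compartment of the front row, seen from the robot; the compartment is 67 mm along the case's x and 45 mm along its y, its floor (here) 2 mm above the desk, its divider tops 32 mm above the desk
- pocket3 (a point): bottom centre of the third from the right compartment of the front row, seen from the robot; the compartment is 67 mm along the case's x and 45 mm along its y, its floor (here) 2 mm above the desk, its divider tops 32 mm above the desk
- pocket4 (a point): bottom centre of the leftmost (+y) compartment of the front row, seen from the robot; the compartment is 67 mm along the case's x and 45 mm along its y, its floor (here) 2 mm above the desk, its divider tops 32 mm above the desk
- barrel: loose barrel adapter on the desk to the left of the case, plain metal double-ended cylinder with a collar in the middle, 14 mm wide, 14 mm high, 23 mm long along its y; origin: centre of its underside
- pad: loose attenuator on the desk to the left of the case, longer stepped metal cylinder with a thick middle and thin ends, 16 mm wide, 16 mm high, 38 mm long along its y; origin: centre of its underside
- barrel_stock: a barrel adapter just like the loose one, already lying in one of the front compartments (which one varies), across it at the back; the front two thirds of that compartment are free (stacked parts can keep the lid from shutting)
- pad_stock: an attenuator just like the loose one, already lying in one of the front compartments (which one varies), across it at the back; the front two thirds of that compartment are free (stacked parts can keep the lid from shutting)
- tee_stock: a T-shaped adapter, 26 x 23 x 14 mm, lying in a front compartment; stays there
- solder_spool: spool, 53 mm across, 32 mm high, on the desk; a bystander
- wrench: thin wrench, 154 mm long along its y, 10 mm high, on the desk; a bystander
- cutter: small cutting pliers, 63 x 112 x 11 mm, on the desk; a bystander

How it is judged:
On the way, in this order (a step that is already met when the one before it is completed fails the run):
1. each loose adapter lies in the compartment of its own kind, the lid still open (((x of barrel in the frame of case between -0.058 and 0.013 m and y of barrel in the frame of case between -0.0935 and -0.0475 m and z of barrel in the frame of case between -0.005 and 0.036 m and x of barrel_stock in the frame of case between -0.058 and 0.013 m and y of barrel_stock in the frame of case between -0.0935 and -0.0475 m and z of barrel_stock in the frame of case between -0.005 and 0.036 m) or (x of barrel in the frame of case between -0.058 and 0.013 m and y of barrel in the frame of case between -0.0465 and -0.0005 m and z of barrel in the frame of case between -0.005 and 0.036 m and x of barrel_stock in the frame of case between -0.058 and 0.013 m and y of barrel_stock in the frame of case between -0.0465 and -0.0005 m and z of barrel_stock in the frame of case between -0.005 and 0.036 m) or (x of barrel in the frame of case between -0.058 and 0.013 m and y of barrel in the frame of case between 0.0005 and 0.0465 m and z of barrel in the frame of case between -0.005 and 0.036 m and x of barrel_stock in the frame of case between -0.058 and 0.013 m and y of barrel_stock in the frame of case between 0.0005 and 0.0465 m and z of barrel_stock in the frame of case between -0.005 and 0.036 m) or (x of barrel in the frame of case between -0.058 and 0.013 m and y of barrel in the frame of case between 0.0475 and 0.0935 m and z of barrel in the frame of case between -0.005 and 0.036 m and x of barrel_stock in the frame of case between -0.058 and 0.013 m and y of barrel_stock in the frame of case between 0.0475 and 0.0935 m and z of barrel_stock in the frame of case between -0.005 and 0.036 m)) and ((x of pad in the frame of case between -0.058 and 0.013 m and y of pad in the frame of case between -0.0935 and -0.0475 m and z of pad in the frame of case between -0.005 and 0.036 m and x of pad_stock in the frame of case between -0.058 and 0.013 m and y of pad_stock in the frame of case between -0.0935 and -0.0475 m and z of pad_stock in the frame of case between -0.005 and 0.036 m) or (x of pad in the frame of case between -0.058 and 0.013 m and y of pad in the frame of case between -0.0465 and -0.0005 m and z of pad in the frame of case between -0.005 and 0.036 m and x of pad_stock in the frame of case between -0.058 and 0.013 m and y of pad_stock in the frame of case between -0.0465 and -0.0005 m and z of pad_stock in the frame of case between -0.005 and 0.036 m) or (x of pad in the frame of case between -0.058 and 0.013 m and y of pad in the frame of case between 0.0005 and 0.0465 m and z of pad in the frame of case between -0.005 and 0.036 m and x of pad_stock in the frame of case between -0.058 and 0.013 m and y of pad_stock in the frame of case between 0.0005 and 0.0465 m and z of pad_stock in the frame of case between -0.005 and 0.036 m) or (x of pad in the frame of case between -0.058 and 0.013 m and y of pad in the frame of case between 0.0475 and 0.0935 m and z of pad in the frame of case between -0.005 and 0.036 m and x of pad_stock in the frame of case between -0.058 and 0.013 m and y of pad_stock in the frame of case between 0.0475 and 0.0935 m and z of pad_stock in the frame of case between -0.005 and 0.036 m)) and linear speed of each of barrel, pad below 0.03 m/s and value of joint case_lid above 0.6 rad), for 0.2 s.
2. the lid is shut (value of joint case_lid below 0.04 rad), for 0.2 s.
3. both catches are pressed home with the lid shut (value of joint each of catch_left, catch_right above 0.0055 m and value of joint case_lid below 0.04 rad), for 0.2 s.
At the end, for the whole second after the job is handed in: the loose barrel adapter lies at rest in the same front compartment as the stock barrel adapter, the loose attenuator in the same one as the stock attenuator, the lid is shut (within 0.04 rad) and both catches are home (pressed at least 5.5 of their 7 mm) (all of step 3 and ((x of barrel in the frame of case between -0.058 and 0.013 m and y of barrel in the frame of case between -0.0935 and -0.0475 m and z of barrel in the frame of case between -0.005 and 0.036 m and x of barrel_stock in the frame of case between -0.058 and 0.013 m and y of barrel_stock in the frame of case between -0.0935 and -0.0475 m and z of barrel_stock in the frame of case between -0.005 and 0.036 m) or (x of barrel in the frame of case between -0.058 and 0.013 m and y of barrel in the frame of case between -0.0465 and -0.0005 m and z of barrel in the frame of case between -0.005 and 0.036 m and x of barrel_stock in the frame of case between -0.058 and 0.013 m and y of barrel_stock in the frame of case between -0.0465 and -0.0005 m and z of barrel_stock in the frame of case between -0.005 and 0.036 m) or (x of barrel in the frame of case between -0.058 and 0.013 m and y of barrel in the frame of case between 0.0005 and 0.0465 m and z of barrel in the frame of case between -0.005 and 0.036 m and x of barrel_stock in the frame of case between -0.058 and 0.013 m and y of barrel_stock in the frame of case between 0.0005 and 0.0465 m and z of barrel_stock in the frame of case between -0.005 and 0.036 m) or (x of barrel in the frame of case between -0.058 and 0.013 m and y of barrel in the frame of case between 0.0475 and 0.0935 m and z of barrel in the frame of case between -0.005 and 0.036 m and x of barrel_stock in the frame of case between -0.058 and 0.013 m and y of barrel_stock in the frame of case between 0.0475 and 0.0935 m and z of barrel_stock in the frame of case between -0.005 and 0.036 m)) and ((x of pad in the frame of case between -0.058 and 0.013 m and y of pad in the frame of case between -0.0935 and -0.0475 m and z of pad in the frame of case between -0.005 and 0.036 m and x of pad_stock in the frame of case between -0.058 and 0.013 m and y of pad_stock in the frame of case between -0.0935 and -0.0475 m and z of pad_stock in the frame of case between -0.005 and 0.036 m) or (x of pad in the frame of case between -0.058 and 0.013 m and y of pad in the frame of case between -0.0465 and -0.0005 m and z of pad in the frame of case between -0.005 and 0.036 m and x of pad_stock in the frame of case between -0.058 and 0.013 m and y of pad_stock in the frame of case between -0.0465 and -0.0005 m and z of pad_stock in the frame of case between -0.005 and 0.036 m) or (x of pad in the frame of case between -0.058 and 0.013 m and y of pad in the frame of case between 0.0005 and 0.0465 m and z of pad in the frame of case between -0.005 and 0.036 m and x of pad_stock in the frame of case between -0.058 and 0.013 m and y of pad_stock in the frame of case between 0.0005 and 0.0465 m and z of pad_stock in the frame of case between -0.005 and 0.036 m) or (x of pad in the frame of case between -0.058 and 0.013 m and y of pad in the frame of case between 0.0475 and 0.0935 m and z of pad in the frame of case between -0.005 and 0.036 m and x of pad_stock in the frame of case between -0.058 and 0.013 m and y of pad_stock in the frame of case between 0.0475 and 0.0935 m and z of pad_stock in the frame of case between -0.005 and 0.036 m)) and linear speed of each of barrel, pad below 0.03 m/s); the robot touches nothing.
It fails at once if the solder spool is moved more than 40 mm (distance of solder_spool from where it was at the start of the episode above 0.04 m).
It fails at once if the wrench is moved more than 40 mm (distance of wrench from where it was at the start of the episode above 0.04 m).
It fails at once if the cutting pliers is moved more than 40 mm (distance of cutter from where it was at the start of the episode above 0.04 m).
It fails at once if the T-shaped adapter is moved more than 40 mm (distance of tee_stock from where it was at the start of the episode above 0.04 m).
It also fails if it takes over 72 s, if anything falls off the work surface, if the arm or the gripper's body presses on something with over 40 N, if the wrist force passes 120 N, or if a joint passes its speed limit or range.

## Working session

There is one attempt and no reset: what is moved stays moved. The work goes in short steps, Python scripts to look and compute and a tool call to move; the robot and the scene stay as the last step left them, time stands still between calls to the robot, and variables do not carry over. Pictures are saved under pics/ and viewed, at most 11 in all, crops included, and the job is handed in when it is done.

Besides the shell and the picture viewer there is one more tool, called after "Emit:" by a JSON object that holds its "name" and its "arguments". arm_command: Moves the arm, as the interface text tells. Its arguments: {"type":"object","properties":{"series":{"type":"array"},"hand":{"type":"number"},"squeeze":{"type":"number"}},"required":["series"]}

```bash
mkdir -p pics
cat > h.py <<'E'
from cell import *
import numpy as np, cv2
from scipy.spatial.transform import Rotation as R
def st():
    s=observe(); print('t',round(s['time'],2),'pos',np.round(s['tool_pos'],4),'rot',np.round(s['tool_rot'],3),'F',np.round(s['contact_force'],1),'op',round(s['opening'],4),'gf',round(s['grip_force'],1)); return s
def look(cam,names,fn='mark_of',n=1):
    p=read_camera(cam)
    for q in names:
        r=globals()[fn](p,q)[:n]
        for d in r: print(cam,q,round(d['confidence'],2),np.round(d['point'],4))
    return p
E
python3 - <<'E'
from h import *
st()
for c in ['top','side']:
    p=look(c,['case','pocket1','pocket4','barrel','pad','barrel_stock','pad_stock','tee_stock','lid_front','solder_spool','wrench','cutter'],n=2)
    cv2.imwrite(f'pics/{c}0.png',p['pixels'])
E
```

```text
t 0.0 pos [0.2333 0.47   0.2916] rot [-3.14  -0.     2.681] F [ 0.5 -0.   0.1] op 0.0916 gf 0.0
top case 0.65 [ 0.5267 -0.1835  0.0059]
top pocket1 0.83 [ 5.055e-01 -2.602e-01  1.000e-04]
top pocket1 0.82 [ 0.5053 -0.2125  0.0047]
top pocket4 0.83 [ 5.055e-01 -2.602e-01  1.000e-04]
top pocket4 0.82 [ 0.5053 -0.2125  0.0047]
top barrel 0.4 [0.4538 0.0518 0.002 ]
top barrel 0.18 [ 0.6251 -0.1831  0.1575]
top pad 0.43 [4.595e-01 1.689e-01 1.000e-04]
top barrel_stock 0.39 [ 0.5261 -0.2598  0.0038]
top barrel_stock 0.25 [ 0.5011 -0.1181  0.0033]
top pad_stock 0.57 [ 0.5281 -0.1639  0.0027]
top tee_stock 0.73 [ 0.5299 -0.1636  0.0009]
top tee_stock 0.53 [ 0.5289 -0.2148 -0.0023]
top lid_front 0.91 [ 0.6222 -0.1833  0.1565]
top solder_spool 0.69 [ 0.5714  0.15   -0.0033]
top wrench 0.85 [ 3.559e-01  2.689e-01 -2.000e-04]
top cutter 0.81 [ 0.6668  0.1354 -0.001 ]
side pocket1 0.91 [ 0.5   -0.112  0.001]
side pocket1 0.89 [ 0.5129 -0.2575  0.0016]
side pocket4 0.91 [ 0.5   -0.112  0.001]
side pocket4 0.89 [ 0.5129 -0.2575  0.0016]
side barrel 0.43 [0.4527 0.0507 0.0039]
side pad 0.74 [ 0.6275 -0.0993  0.1351]
side pad 0.4 [0.4558 0.1709 0.002 ]
side barrel_stock 0.51 [0.5785 0.1554 0.0018]
side lid_front 0.77 [ 0.6161 -0.179   0.1571]
side lid_front 0.64 [ 0.3598  0.2679 -0.0012]
side solder_spool 0.61 [0.5784 0.1565 0.0018]
side wrench 0.82 [0.3628 0.2687 0.0012]
side cutter 0.7 [0.665  0.1328 0.0009]
```

View pics/top0.png

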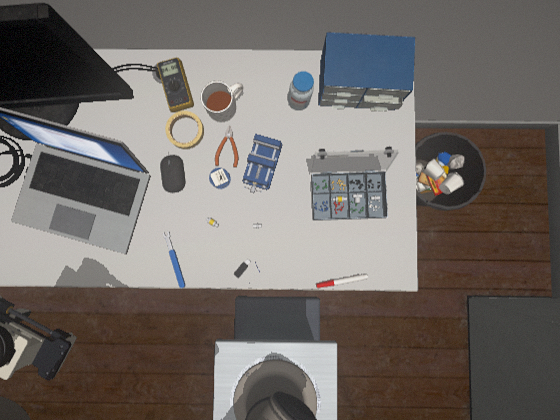

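View pics/side0.png

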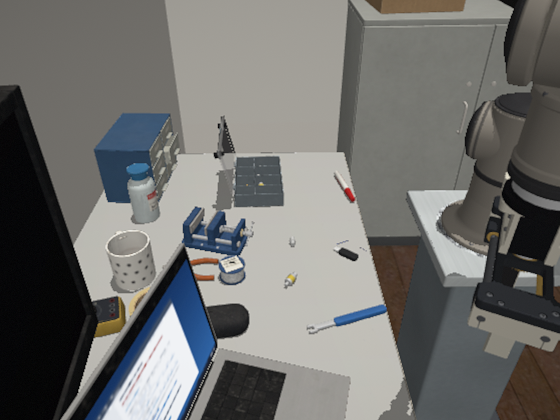

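Top view: the case is at about (348,195), the barrel at (257,226), the pad (yellow) at (213,222) and the vise at (263,162). The side view agrees, with the lid leaning back. Next I'll look from the wrist above the loose parts.

```bash
cat >> h.py <<'E'
def go(p,yaw=None,tilt=0,ref=None):
    """shift/turn from now to TCP p; yaw of tool, tilt (deg) = lean of the tool z ahead (+x)"""
    s=observe(); r0=R.from_euler('xyz',s['tool_rot']); 
    r1=r0 if yaw is None else R.from_euler('y',-tilt,degrees=True)*R.from_euler('xyz',[np.pi,0,np.radians(yaw)])
    d=r0.inv().apply(np.array(p)-s['tool_pos'])*1000; rv=(r0.inv()*r1).as_rotvec(degrees=True)
    print('shift',np.round(d,1),'turn',np.round(rv,1),'rows>',max(np.linalg.norm(d)/50,np.linalg.norm(rv)/8.59).round(1))
E
python3 - <<'E'
from h import *
import cell
print([n for n in dir(cell) if n[0]!='_'], getattr(cell,'finger_overhang',None))
p=read_camera('wrist'); s=observe()
Rc=R.from_rotvec(np.ravel(p['rvec'])); c=-Rc.inv().apply(np.ravel(p['tvec']))
r0=R.from_euler('xyz',s['tool_rot']); print('cam in tool',r0.inv().apply(c-s['tool_pos']),'axis',r0.inv().apply(Rc.inv().apply([0,0,1])),'right',r0.inv().apply(Rc.inv().apply([1,0,0])),p['K'][0,0])
go([0.40,0.11,0.29],90)
go([0.40,0.11,0.29],180)
E
```

```text
['IKError', 'boxes_of', 'finger_overhang', 'hand_in', 'mark_of', 'observe', 'read_camera', 'trace'] 0.0655
cam in tool [ 0.06538506  0.00014932 -0.09314352] axis [-2.47720664e-01 -1.67829166e-04  9.68831484e-01] right [6.56163063e-04 9.99999727e-01 3.41002822e-04] 307.8105956716183
shift [-309.4 -248.6    2.2] turn [ 0.  -0.  63.6] rows> 7.9
shift [-309.4 -248.6    2.2] turn [  0.    0.  -26.4] rows> 7.9
```

Emit:
{"name": "arm_command", "arguments": {"series": [{"x":-50,"y":-70,"rz":-8},{"x":-78,"y":-107,"rz":-16},{"x":-107,"y":-144,"rz":-24},{"x":-136,"y":-181,"rz":-26.4},{"x":-165,"y":-218,"rz":-26.4},{"x":-220,"y":-248,"rz":-26.4},{"x":-270,"y":-248,"rz":-26.4},{"x":-309,"y":-249,"rz":-26.4},{"x":-309,"y":-249,"rz":-26.4}]}}

```text
invalid input
```

Run:
```python
from h import *
st()
p=look('wrist',['case','lid_front','pocket1','barrel','pad','barrel_stock','pad_stock','tee_stock'],n=4)
cv2.imwrite('pics/w1.png',cv2.resize(p['pixels'],(800,600),interpolation=cv2.INTER_CUBIC))
```

```text
t 1.35 pos [0.2334 0.4703 0.2923] rot [3.141 0.    2.681] F [-0.7 -0.1 -0.4] op 0.0917 gf 0.0
wrist pad 0.35 [3.607e-01 2.730e-01 2.000e-04]
```

View pics/w1.png

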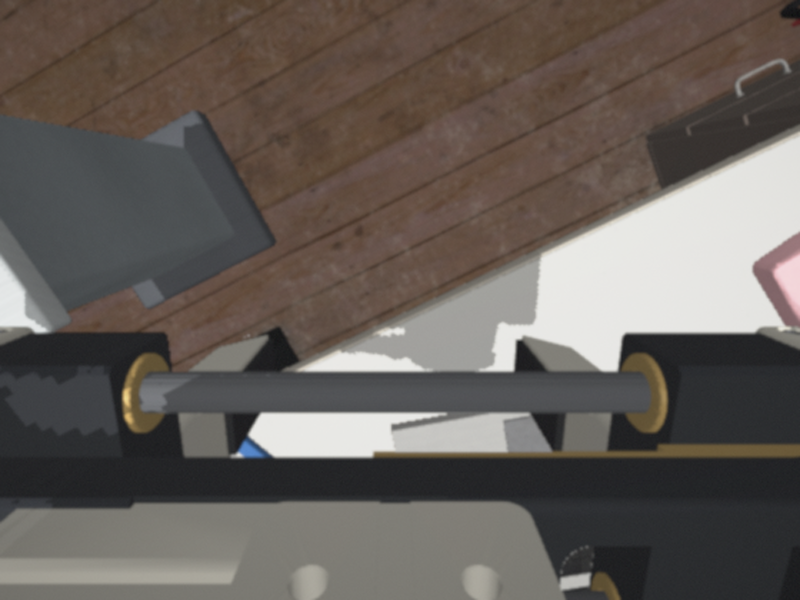

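Wrist view: the gripper hides the lower half, so the camera only sees the tool's +x side. The move was refused as invalid, so I'll look from yaw 0 and give full rows.

Run:
```python
from h import *
go([0.35,-0.05,0.32],0)
```

```text
shift [-335.8 -414.1  -27.8] turn [  0.   -0.  153.6] rows> 17.9
```

Emit:
{"name": "arm_command", "arguments": {"series": [{"x":0,"y":0,"z":-20,"rx":0,"ry":0,"rz":0}], "hand": 91, "squeeze": 10}}

```text
time: 1.9
tool_pos: [0.2329, 0.4694, 0.3102]
tool_rot: [-3.136, -0.001, 2.681]
contact_force: [0.4, -0.2, 0.1]
opening: 0.0914
grip_force: 0.0
```

Emit:
{"name": "arm_command", "arguments": {"series": [{"x":-336,"y":-414,"z":-28,"rx":0,"ry":0,"rz":153.6},{"x":-336,"y":-414,"z":-28,"rx":0,"ry":0,"rz":153.6},{"x":-336,"y":-414,"z":-28,"rx":0,"ry":0,"rz":153.6},{"x":-336,"y":-414,"z":-28,"rx":0,"ry":0,"rz":153.6},{"x":-336,"y":-414,"z":-28,"rx":0,"ry":0,"rz":153.6},{"x":-336,"y":-414,"z":-28,"rx":0,"ry":0,"rz":153.6},{"x":-336,"y":-414,"z":-28,"rx":0,"ry":0,"rz":153.6},{"x":-336,"y":-414,"z":-28,"rx":0,"ry":0,"rz":153.6},{"x":-336,"y":-414,"z":-28,"rx":0,"ry":0,"rz":153.6},{"x":-336,"y":-414,"z":-28,"rx":0,"ry":0,"rz":153.6},{"x":-336,"y":-414,"z":-28,"rx":0,"ry":0,"rz":153.6},{"x":-336,"y":-414,"z":-28,"rx":0,"ry":0,"rz":153.6},{"x":-336,"y":-414,"z":-28,"rx":0,"ry":0,"rz":153.6},{"x":-336,"y":-414,"z":-28,"rx":0,"ry":0,"rz":153.6},{"x":-336,"y":-414,"z":-28,"rx":0,"ry":0,"rz":153.6},{"x":-336,"y":-414,"z":-28,"rx":0,"ry":0,"rz":153.6},{"x":-336,"y":-414,"z":-28,"rx":0,"ry":0,"rz":153.6},{"x":-336,"y":-414,"z":-28,"rx":0,"ry":0,"rz":153.6},{"x":-336,"y":-414,"z":-28,"rx":0,"ry":0,"rz":153.6},{"x":-336,"y":-414,"z":-28,"rx":0,"ry":0,"rz":153.6}]}}

```text
time: 3.9
tool_pos: [0.3503, -0.0499, 0.3403]
tool_rot: [-3.142, -0.0, 0.003]
contact_force: [-1.3, -0.3, 0.7]
opening: 0.0908
grip_force: 0.0
```

Run:
```python
from h import *
st()
p=look('wrist',['case','lid_front','pocket1','barrel','pad','barrel_stock','pad_stock','tee_stock'],n=4)
np.savez('w2.npz',**{k:p[k] for k in ['K','rvec','tvec','pixels']})
cv2.imwrite('pics/w2.png',cv2.resize(p['pixels'],(800,600),interpolation=cv2.INTER_CUBIC))
st()
```

```text
t 3.9 pos [ 0.3503 -0.0499  0.3403] rot [-3.142e+00 -0.000e+00  3.000e-03] F [-1.3 -0.3  0.7] op 0.0908 gf 0.0
wrist case 0.65 [ 0.5289 -0.1895  0.0013]
wrist lid_front 0.53 [ 0.4602  0.1733 -0.    ]
wrist pocket1 0.81 [ 0.5045 -0.1647  0.0023]
wrist pocket1 0.75 [ 0.5058 -0.2153  0.0025]
wrist pocket1 0.7 [ 0.5096 -0.2628 -0.0008]
wrist pocket1 0.64 [ 0.5043 -0.1184  0.0069]
wrist barrel 0.53 [ 0.4482  0.055  -0.0018]
wrist pad 0.54 [0.4599 0.1723 0.0005]
wrist barrel_stock 0.45 [ 0.5287 -0.2599  0.0029]
wrist pad_stock 0.63 [ 0.5095 -0.1624  0.0015]
wrist pad_stock 0.61 [ 0.5197 -0.1611  0.001 ]
wrist tee_stock 0.71 [ 5.326e-01 -2.593e-01  3.000e-04]
t 4.35 pos [ 0.3503 -0.05    0.3402] rot [-3.142 -0.     0.   ] F [0.3 0.3 0.1] op 0.0904 gf 0.0
```

View pics/w2.png

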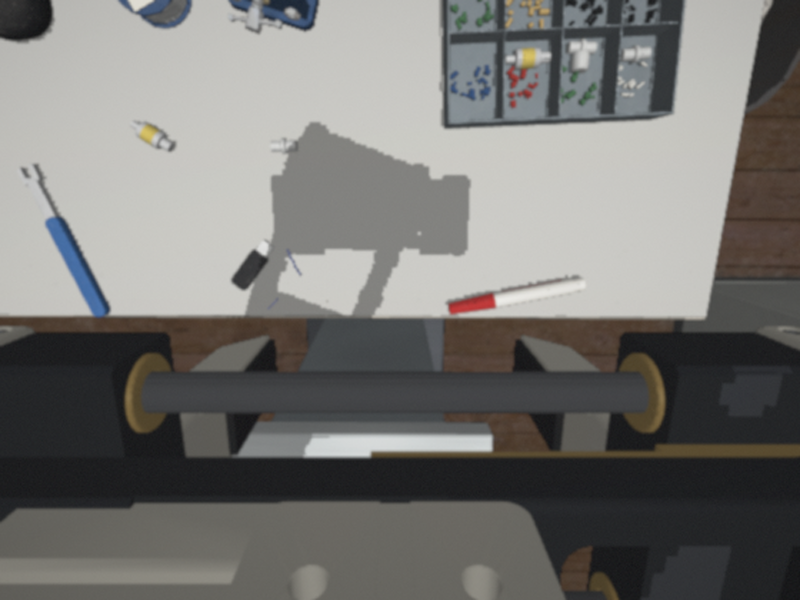

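Wrist picture: from the right, pocket1 holds the plain barrel (637,53), pocket2 the tee (582,55), pocket3 the yellow pad stock (527,58), and pocket4 is empty. The loose barrel is at (284,146) and the pad at (154,135), lying diagonally.

```bash
cat >> h.py <<'E'
def unproj(p,uv,z):
    uv=np.array(uv,float).reshape(-1,2); Rc=cv2.Rodrigues(np.array(p['rvec'],float))[0]; c=-Rc.T@np.ravel(p['tvec'])
    d=(np.c_[uv,np.ones(len(uv))]@np.linalg.inv(p['K']).T)@Rc
    return c+d*((z-c[2])/d[:,2])[:,None]
def pca(p,q,z,k=0):
    r=trace(p,q)
    if len(r)<=k: print(q,'none'); return
    m=r[k]['pixels']; v,u=np.nonzero(m); P=unproj(p,np.c_[u,v],z)[:,:2]
    w,h=cv2.minAreaRect((P*1000).astype(np.float32))[1]; e,V=np.linalg.eigh(np.cov(P.T)); a=V[:,1]
    print(q,round(r[k]['confidence'],2),len(u),'c',P.mean(0).round(4),'dir deg',np.degrees(np.arctan2(a[1],a[0])).round(1)%180,'rect',round(w,1),round(h,1))
E
python3 - <<'E'
from h import *
p=read_camera('wrist')
pca(p,'barrel',.007);pca(p,'pad',.008)
s=1.42857
print(unproj(p,np.array([[445,127],[671,113]])/s,.036))
print(unproj(p,np.array([[637,53],[527,58],[582,55]])/s,.01))
print(unproj(p,np.array([[284,146],[154,135]])/s,.007))
E
```

```text
barrel 0.6 159 c [0.453  0.0518] dir deg 90.6 rect 11.2 25.0
pad 0.72 319 c [0.4614 0.1712] dir deg 59.3 rect 39.6 17.3
[[ 0.46506473 -0.0933226   0.036     ]
 [ 0.47636975 -0.28356363  0.036     ]]
[[ 0.52896342 -0.26162157  0.01      ]
 [ 0.52489787 -0.16608823  0.01      ]
 [ 0.52732773 -0.21386969  0.01      ]]
[[0.45199455 0.05116845 0.007     ]
 [0.46141019 0.16945001 0.007     ]]
```

Emit:
{"name": "arm_command", "arguments": {"series": [{"x":102,"y":-102,"z":190,"rx":0,"ry":0,"rz":-90},{"x":102,"y":-102,"z":190,"rx":0,"ry":0,"rz":-90},{"x":102,"y":-102,"z":190,"rx":0,"ry":0,"rz":-90},{"x":102,"y":-102,"z":190,"rx":0,"ry":0,"rz":-90},{"x":102,"y":-102,"z":190,"rx":0,"ry":0,"rz":-90},{"x":102,"y":-102,"z":190,"rx":0,"ry":0,"rz":-90},{"x":102,"y":-102,"z":190,"rx":0,"ry":0,"rz":-90},{"x":102,"y":-102,"z":190,"rx":0,"ry":0,"rz":-90},{"x":102,"y":-102,"z":190,"rx":0,"ry":0,"rz":-90},{"x":102,"y":-102,"z":190,"rx":0,"ry":0,"rz":-90},{"x":102,"y":-102,"z":190,"rx":0,"ry":0,"rz":-90},{"x":102,"y":-102,"z":190,"rx":0,"ry":0,"rz":-90},{"x":102,"y":-102,"z":230,"rx":0,"ry":0,"rz":-90},{"x":102,"y":-102,"z":255,"rx":0,"ry":0,"rz":-90},{"x":102,"y":-102,"z":266,"rx":0,"ry":0,"rz":-90},{"x":102,"y":-102,"z":272,"rx":0,"ry":0,"rz":-90},{"x":102,"y":-102,"z":272,"rx":0,"ry":0,"rz":-90},{"x":102,"y":-102,"z":272,"rx":0,"ry":0,"rz":-90}], "hand": 50, "squeeze": 15}}

```text
time: 6.3
tool_pos: [0.4529, 0.052, 0.069]
tool_rot: [3.14, 0.0, 1.57]
contact_force: [0.7, 0.2, 0.3]
opening: 0.05
grip_force: 0.0
```

Emit:
{"name": "arm_command", "arguments": {"series": [{"x":0,"y":0,"z":0,"rx":0,"ry":0,"rz":0},{"x":0,"y":0,"z":0,"rx":0,"ry":0,"rz":0},{"x":0,"y":0,"z":0,"rx":0,"ry":0,"rz":0},{"x":0,"y":0,"z":0,"rx":0,"ry":0,"rz":0},{"x":0,"y":0,"z":0,"rx":0,"ry":0,"rz":0},{"x":0,"y":0,"z":0,"rx":0,"ry":0,"rz":0}], "hand": 5}}

```text
time: 6.9
tool_pos: [0.4523, 0.052, 0.0683]
tool_rot: [3.141, -0.0, 1.571]
contact_force: [-0.7, 0.7, 2.3]
opening: 0.0133
grip_force: 15.0
```

Emit:
{"name": "arm_command", "arguments": {"series": [{"x":0,"y":0,"z":-40,"rx":0,"ry":0,"rz":0},{"x":0,"y":0,"z":-72,"rx":0,"ry":0,"rz":0},{"x":-50,"y":0,"z":-72,"rx":0,"ry":0,"rz":-3},{"x":-100,"y":0,"z":-72,"rx":0,"ry":0,"rz":-3},{"x":-145,"y":15,"z":-72,"rx":0,"ry":0,"rz":-3},{"x":-190,"y":25,"z":-72,"rx":0,"ry":0,"rz":-3},{"x":-235,"y":35,"z":-72,"rx":0,"ry":0,"rz":-3},{"x":-275,"y":45,"z":-72,"rx":0,"ry":0,"rz":-3},{"x":-312,"y":54,"z":-72,"rx":0,"ry":0,"rz":-3},{"x":-312,"y":54,"z":-72,"rx":0,"ry":0,"rz":-3},{"x":-312,"y":54,"z":-72,"rx":0,"ry":0,"rz":-3}]}}

```text
time: 8.0
tool_pos: [0.5058, -0.2603, 0.1396]
tool_rot: [-3.141, -0.001, 1.621]
contact_force: [-0.2, 0.0, 0.6]
opening: 0.0131
grip_force: 15.0
```

Run:
```python
from h import *
st()
p=look('side',['barrel','barrel_stock','pad_stock','case'],n=3)
q=look('top',['barrel','lid_front'],n=3)
cv2.imwrite('pics/s3.png',np.vstack([cv2.resize(p['pixels'][110:240,180:340],(640,520-220),interpolation=3) ,cv2.resize(q['pixels'][140:230,270:430],(640,300),interpolation=3)]))
```

```text
t 8.0 pos [ 0.5058 -0.2603  0.1396] rot [-3.141e+00 -1.000e-03  1.621e+00] F [-0.2  0.   0.6] op 0.0131 gf 15.0
side barrel 0.59 [ 0.5051 -0.2618  0.0732]
side barrel_stock 0.26 [ 0.5046 -0.2603  0.0754]
side pad_stock 0.32 [ 0.5063 -0.2637  0.0714]
side case 0.74 [ 0.5292 -0.1876  0.0007]
top barrel 0.43 [0.3541 0.2665 0.0005]
top lid_front 0.7 [ 0.6263 -0.1825  0.1587]
top lid_front 0.58 [ 0.5283 -0.2096 -0.0031]
```

View pics/s3.png

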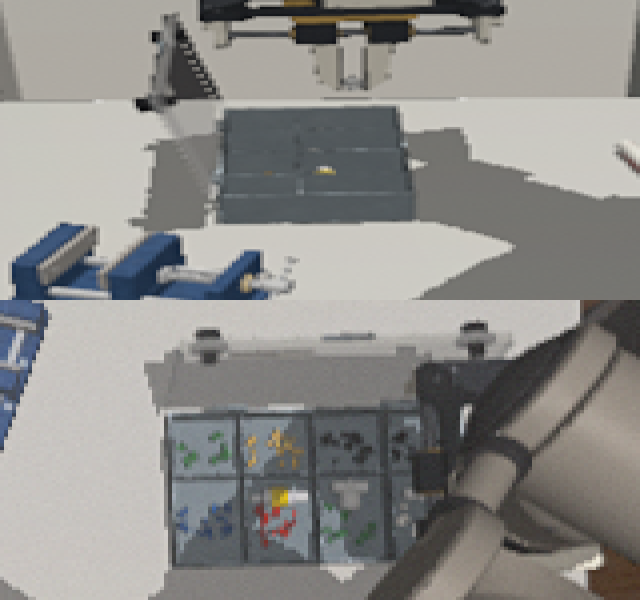

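The barrel is held above pocket1: the side view shows the fingers over the right end of the case, clear of the lid. Lower and release.

Emit:
{"name": "arm_command", "arguments": {"series": [{"x":0,"y":0,"z":25,"rx":0,"ry":0,"rz":0},{"x":0,"y":0,"z":42,"rx":0,"ry":0,"rz":0},{"x":0,"y":0,"z":52,"rx":0,"ry":0,"rz":0},{"x":0,"y":0,"z":52,"rx":0,"ry":0,"rz":0}]}}

```text
time: 8.8
tool_pos: [0.5058, -0.2594, 0.087]
tool_rot: [-3.14, -0.002, 1.623]
contact_force: [0.4, -0.5, -0.2]
opening: 0.013
grip_force: 15.0
```

Emit:
{"name": "arm_command", "arguments": {"series": [{"x":0,"y":0,"z":0,"rx":0,"ry":0,"rz":0},{"x":0,"y":0,"z":0,"rx":0,"ry":0,"rz":0},{"x":0,"y":0,"z":0,"rx":0,"ry":0,"rz":0},{"x":0,"y":0,"z":0,"rx":0,"ry":0,"rz":0}], "hand": 20}}

```text
time: 9.2
tool_pos: [0.5065, -0.2601, 0.0888]
tool_rot: [3.141, 0.001, 1.623]
contact_force: [0.4, -0.1, -0.1]
opening: 0.02
grip_force: 0.0
```

Emit:
{"name": "arm_command", "arguments": {"series": [{"x":0,"y":0,"z":-40,"rx":0,"ry":0,"rz":0},{"x":0,"y":0,"z":-60,"rx":0,"ry":0,"rz":0},{"x":50,"y":-5,"z":-60,"rx":0,"ry":0,"rz":0},{"x":100,"y":-10,"z":-60,"rx":0,"ry":0,"rz":0},{"x":150,"y":-15,"z":-60,"rx":0,"ry":0,"rz":0},{"x":200,"y":-20,"z":-60,"rx":0,"ry":0,"rz":6},{"x":250,"y":-23,"z":-60,"rx":0,"ry":0,"rz":13},{"x":300,"y":-23,"z":-60,"rx":0,"ry":0,"rz":20},{"x":350,"y":-23,"z":-60,"rx":0,"ry":0,"rz":27},{"x":395,"y":-23,"z":-60,"rx":0,"ry":0,"rz":33.7},{"x":433,"y":-23,"z":-60,"rx":0,"ry":0,"rz":33.7},{"x":433,"y":-23,"z":-60,"rx":0,"ry":0,"rz":33.7},{"x":433,"y":-23,"z":-60,"rx":0,"ry":0,"rz":33.7}], "hand": 50}}

```text
time: 10.5
tool_pos: [0.4605, 0.172, 0.1484]
tool_rot: [3.141, -0.0, 1.038]
contact_force: [-1.0, -0.1, 0.3]
opening: 0.0504
grip_force: 0.0
```

Run:
```python
from h import *
st()
q=look('top',['barrel','barrel_stock','pad'],n=3)
p=look('side',['barrel','barrel_stock','pad'],n=3)
go([0.4612,0.171,0.069],59.3)
cv2.imwrite('pics/s4.png',np.vstack([cv2.resize(p['pixels'][140:230,210:370],(640,300),interpolation=3) ,cv2.resize(q['pixels'][140:230,270:430],(640,300),interpolation=3)]))
```

```text
t 10.5 pos [0.4605 0.172  0.1484] rot [ 3.141 -0.     1.038] F [-1.  -0.1  0.3] op 0.0504 gf 0.0
top barrel 0.65 [ 0.5266 -0.2089  0.0016]
top barrel 0.49 [ 0.5272 -0.165   0.0025]
top barrel 0.46 [ 0.508  -0.2627  0.002 ]
top barrel_stock 0.4 [ 0.5284 -0.2596  0.0029]
side barrel 0.73 [0.6659 0.1376 0.0007]
side barrel_stock 0.45 [ 5.127e-01 -2.574e-01  3.000e-04]
side pad 0.69 [ 0.5161 -0.2565  0.0017]
side pad 0.61 [ 4.562e-01  1.756e-01 -3.000e-04]
shift [ 0.6 -0.  79.3] turn [ 0.  -0.  -0.1] rows> 1.6
```

View pics/s4.png

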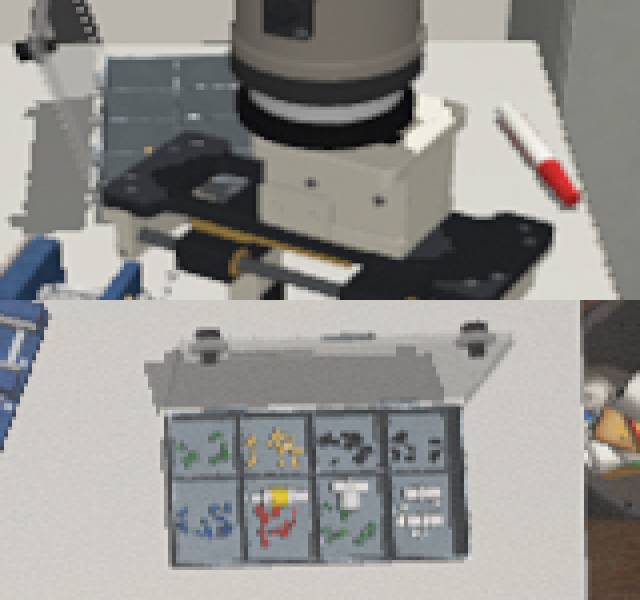

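The top crop shows two parallel barrels in pocket1, at (420,495) and (420,520), so the barrel is placed. Now I'll grasp the pad.

Emit:
{"name": "arm_command", "arguments": {"series": [{"x":0,"y":0,"z":45,"rx":0,"ry":0,"rz":0},{"x":0,"y":0,"z":68,"rx":0,"ry":0,"rz":0},{"x":0,"y":0,"z":79,"rx":0,"ry":0,"rz":0},{"x":0,"y":0,"z":79,"rx":0,"ry":0,"rz":0},{"x":0,"y":0,"z":79,"rx":0,"ry":0,"rz":0}]}}

```text
time: 11.4
tool_pos: [0.4613, 0.1712, 0.0699]
tool_rot: [3.141, -0.001, 1.035]
contact_force: [-0.2, 0.5, 0.5]
opening: 0.0501
grip_force: 0.0
```

Emit:
{"name": "arm_command", "arguments": {"series": [{"x":0,"y":0,"z":0,"rx":0,"ry":0,"rz":0},{"x":0,"y":0,"z":0,"rx":0,"ry":0,"rz":0},{"x":0,"y":0,"z":0,"rx":0,"ry":0,"rz":0},{"x":0,"y":0,"z":0,"rx":0,"ry":0,"rz":0},{"x":0,"y":0,"z":0,"rx":0,"ry":0,"rz":0},{"x":0,"y":0,"z":0,"rx":0,"ry":0,"rz":0}], "hand": 5}}

```text
time: 12.0
tool_pos: [0.4607, 0.1713, 0.0694]
tool_rot: [3.141, -0.0, 1.035]
contact_force: [1.0, 0.4, 1.9]
opening: 0.0153
grip_force: 15.0
```

Emit:
{"name": "arm_command", "arguments": {"series": [{"x":0,"y":0,"z":-40,"rx":0,"ry":0,"rz":0},{"x":0,"y":0,"z":-75,"rx":0,"ry":0,"rz":0},{"x":0,"y":0,"z":-75,"rx":0,"ry":0,"rz":0}]}}

```text
time: 12.3
tool_pos: [0.4629, 0.1718, 0.1481]
tool_rot: [3.136, -0.006, 1.035]
contact_force: [0.8, 0.4, 0.6]
opening: 0.0153
grip_force: 15.0
```

Run:
```python
from h import *
st(); go([0.502,-0.165,0.144],93)
```

```text
t 12.3 pos [0.4629 0.1718 0.1481] rot [ 3.136 -0.006  1.035] F [0.8 0.4 0.6] op 0.0153 gf 15.0
shift [-269.7  205.5    3.9] turn [  0.4  -0.2 -33.7] rows> 6.8
```

Emit:
{"name": "arm_command", "arguments": {"series": [{"x":-268,"y":207,"z":0,"rx":0,"ry":0,"rz":-33.7},{"x":-268,"y":207,"z":0,"rx":0,"ry":0,"rz":-33.7},{"x":-268,"y":207,"z":0,"rx":0,"ry":0,"rz":-33.7},{"x":-268,"y":207,"z":0,"rx":0,"ry":0,"rz":-33.7},{"x":-268,"y":207,"z":0,"rx":0,"ry":0,"rz":-33.7},{"x":-268,"y":207,"z":0,"rx":0,"ry":0,"rz":-33.7},{"x":-268,"y":207,"z":0,"rx":0,"ry":0,"rz":-33.7},{"x":-268,"y":207,"z":0,"rx":0,"ry":0,"rz":-33.7},{"x":-268,"y":207,"z":0,"rx":0,"ry":0,"rz":-33.7}]}}

```text
time: 13.2
tool_pos: [0.5016, -0.1669, 0.1433]
tool_rot: [-3.141, -0.0, 1.619]
contact_force: [-0.6, 1.1, -0.6]
opening: 0.0151
grip_force: 15.0
```

Run:
```python
from h import *
st()
p=look('side',['pad','case'],n=2)
pca(p,'pad',.0765)
p=look('wrist',['pad','pocket1','case'],n=3)
pca(p,'pad',.0765)
s=cv2.resize(p['pixels'],(560,420)); q=read_camera('side')
cv2.imwrite('pics/s5.png',np.hstack([cv2.resize(q['pixels'][110:240,200:320],(400,433),interpolation=3),cv2.resize(p['pixels'],(400,433))]))
```

```text
t 13.2 pos [ 0.5016 -0.1669  0.1433] rot [-3.141 -0.     1.619] F [-0.6  1.1 -0.6] op 0.0151 gf 15.0
side pad 0.62 [ 0.4972 -0.165   0.0765]
side pad 0.61 [ 0.5066 -0.1146  0.0028]
side case 0.88 [ 0.5316 -0.1854 -0.0011]
side case 0.17 [ 0.6298 -0.1002  0.134 ]
pad 0.6 38 c [ 0.5001 -0.1763] dir deg 94.6 rect 12.6 36.0
wrist pad 0.94 [ 0.4976 -0.1653  0.0751]
wrist pocket1 0.9 [ 0.5047 -0.1211  0.0062]
wrist pocket1 0.64 [ 0.5093 -0.1623  0.0036]
wrist pocket1 0.57 [ 0.5103 -0.259  -0.0009]
pad 0.68 918 c [ 0.5021 -0.1593] dir deg 93.5 rect 16.0 42.8
```

View pics/s5.png

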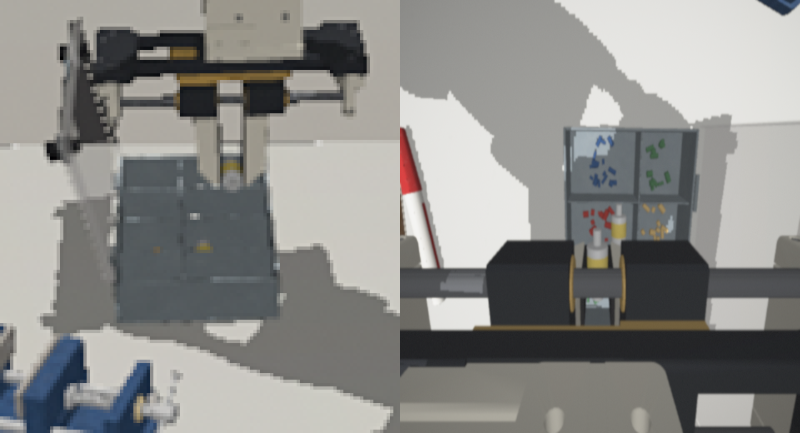

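The pad is held straight (yellow, at (598,245) in the right half) with the stock pad visible just behind it. I'll check the divider position before lowering.

Run:
```python
from h import *
p=read_camera('wrist')
print(unproj(p,[[260,194],[235,194],[240,126],[330,194]],.032).round(4))
st()
```

```text
[[ 0.4906 -0.1416  0.032 ]
 [ 0.4736 -0.1426  0.032 ]
 [ 0.4758 -0.0976  0.032 ]
 [ 0.5382 -0.1391  0.032 ]]
t 13.75 pos [ 0.5019 -0.1644  0.1443] rot [ 3.141 -0.     1.624] F [ 0.7 -0.3 -0.1] op 0.0154 gf 15.0
```

Emit:
{"name": "arm_command", "arguments": {"series": [{"x":0,"y":0,"z":25,"rx":0,"ry":0,"rz":0},{"x":0,"y":0,"z":42,"rx":0,"ry":0,"rz":0},{"x":0,"y":0,"z":55,"rx":0,"ry":0,"rz":0},{"x":0,"y":0,"z":55,"rx":0,"ry":0,"rz":0}]}}

```text
time: 14.15
tool_pos: [0.501, -0.1644, 0.0877]
tool_rot: [-3.139, -0.002, 1.623]
contact_force: [-0.4, 0.3, -0.4]
opening: 0.0154
grip_force: 15.0
```

Emit:
{"name": "arm_command", "arguments": {"series": [{"x":0,"y":0,"z":0,"rx":0,"ry":0,"rz":0},{"x":0,"y":0,"z":0,"rx":0,"ry":0,"rz":0},{"x":0,"y":0,"z":0,"rx":0,"ry":0,"rz":0},{"x":0,"y":0,"z":0,"rx":0,"ry":0,"rz":0}], "hand": 21}}

```text
time: 14.55
tool_pos: [0.5021, -0.165, 0.0898]
tool_rot: [3.141, 0.001, 1.623]
contact_force: [0.1, -0.9, 0.7]
opening: 0.0212
grip_force: 0.0
```

Emit:
{"name": "arm_command", "arguments": {"series": [{"x":0,"y":0,"z":-40,"rx":0,"ry":0,"rz":0},{"x":0,"y":0,"z":-60,"rx":0,"ry":0,"rz":0},{"x":50,"y":0,"z":-60,"rx":0,"ry":0,"rz":0},{"x":100,"y":0,"z":-60,"rx":0,"ry":0,"rz":0},{"x":150,"y":0,"z":-60,"rx":0,"ry":0,"rz":0},{"x":200,"y":0,"z":-60,"rx":0,"ry":0,"rz":0},{"x":240,"y":0,"z":-60,"rx":0,"ry":0,"rz":0},{"x":240,"y":0,"z":-60,"rx":0,"ry":0,"rz":0}]}}

```text
time: 15.35
tool_pos: [0.4886, 0.0789, 0.1496]
tool_rot: [3.141, -0.001, 1.628]
contact_force: [-0.0, -0.4, -0.2]
opening: 0.0206
grip_force: 0.0
```

Run:
```python
from h import *
st()
q=look('top',['barrel','pad','lid_front','catch_left_top','catch_right_top'],n=3)
p=look('side',['lid_front','catch_left_top'],n=2)
cv2.imwrite('pics/s6.png',cv2.resize(q['pixels'][140:230,290:430],(700,450),interpolation=3))
```

```text
t 15.35 pos [0.4886 0.0789 0.1496] rot [ 3.141e+00 -1.000e-03  1.628e+00] F [-0.  -0.4 -0.2] op 0.0206 gf 0.0
top barrel 0.41 [ 0.507  -0.2623  0.0022]
top pad 0.5 [ 0.4995 -0.1697 -0.0011]
top lid_front 0.74 [ 0.6242 -0.1811  0.1567]
top lid_front 0.21 [ 0.5016 -0.1678  0.0006]
top catch_left_top 0.51 [ 0.6331 -0.1057  0.1355]
top catch_left_top 0.41 [ 0.4997 -0.1694  0.0011]
top catch_left_top 0.3 [ 0.5283 -0.1633  0.0025]
top catch_right_top 0.62 [6.628e-01 1.349e-01 2.000e-04]
top catch_right_top 0.57 [ 0.6408 -0.2585  0.1366]
side lid_front 0.67 [ 0.6163 -0.1806  0.1511]
side catch_left_top 0.55 [ 0.6277 -0.0984  0.1338]
```

View pics/s6.png

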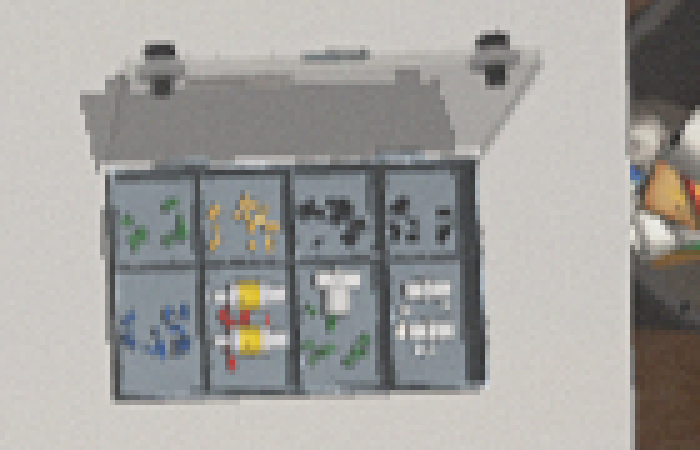

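Top crop: both yellow pads are in pocket3 at (250,295) and (250,340), both barrels are in pocket1, and the tee hasn't moved. Now close the lid from behind: rotate first, then move across.

Emit:
{"name": "arm_command", "arguments": {"series": [{"x":0,"y":0,"z":-40,"rx":0,"ry":0,"rz":-8},{"x":0,"y":0,"z":-80,"rx":0,"ry":0,"rz":-16},{"x":0,"y":0,"z":-120,"rx":0,"ry":0,"rz":-24},{"x":0,"y":0,"z":-120,"rx":0,"ry":0,"rz":-32},{"x":0,"y":0,"z":-120,"rx":0,"ry":0,"rz":-40},{"x":0,"y":0,"z":-120,"rx":0,"ry":0,"rz":-48},{"x":-40,"y":0,"z":-120,"rx":0,"ry":0,"rz":-56},{"x":-80,"y":20,"z":-120,"rx":0,"ry":0,"rz":-64},{"x":-120,"y":40,"z":-120,"rx":0,"ry":0,"rz":-72},{"x":-160,"y":65,"z":-120,"rx":0,"ry":0,"rz":-80},{"x":-200,"y":90,"z":-120,"rx":0,"ry":0,"rz":-88},{"x":-240,"y":115,"z":-120,"rx":0,"ry":0,"rz":-90},{"x":-275,"y":140,"z":-120,"rx":0,"ry":0,"rz":-90},{"x":-288,"y":165,"z":-120,"rx":0,"ry":0,"rz":-90},{"x":-288,"y":165,"z":-120,"rx":0,"ry":0,"rz":-90},{"x":-288,"y":165,"z":-120,"rx":0,"ry":0,"rz":-90},{"x":-288,"y":165,"z":-120,"rx":0,"ry":0,"rz":-90}], "hand": 0}}

```text
time: 17.5
tool_pos: [0.6684, -0.2037, 0.2693]
tool_rot: [3.141, -0.001, -3.089]
contact_force: [0.6, 0.5, -0.7]
opening: 0.0003
grip_force: 0.0
```

Run:
```python
from h import *
st()
p=read_camera('side')
cv2.imwrite('pics/s7.png',cv2.resize(p['pixels'][0:240,80:400],(800,600),interpolation=3))
```

```text
t 17.5 pos [ 0.6684 -0.2037  0.2693] rot [ 3.141e+00 -1.000e-03 -3.089e+00] F [ 0.6  0.5 -0.7] op 0.0003 gf 0.0
```

View pics/s7.png

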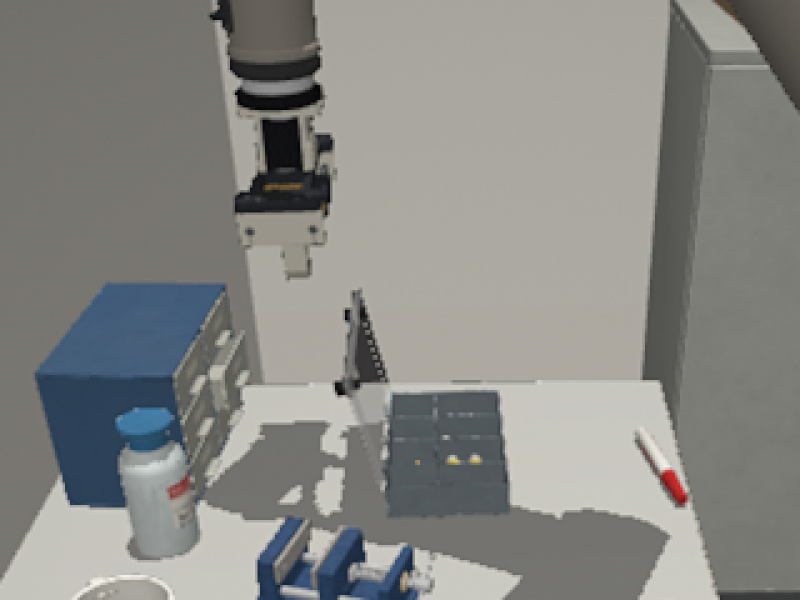

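The tool is behind the lid and above it, with the fingers clear of both the lid and the cabinet in the side view. Go down and push.

Emit:
{"name": "arm_command", "arguments": {"series": [{"x":0,"y":0,"z":40,"rx":0,"ry":0,"rz":0},{"x":0,"y":0,"z":70,"rx":0,"ry":0,"rz":0},{"x":0,"y":0,"z":80,"rx":0,"ry":0,"rz":0},{"x":15,"y":0,"z":80,"rx":0,"ry":0,"rz":0},{"x":25,"y":0,"z":80,"rx":0,"ry":0,"rz":0},{"x":35,"y":0,"z":80,"rx":0,"ry":0,"rz":0},{"x":45,"y":0,"z":80,"rx":0,"ry":0,"rz":0},{"x":55,"y":0,"z":80,"rx":0,"ry":0,"rz":0},{"x":65,"y":0,"z":80,"rx":0,"ry":0,"rz":0},{"x":75,"y":0,"z":80,"rx":0,"ry":0,"rz":0},{"x":85,"y":0,"z":80,"rx":0,"ry":0,"rz":0},{"x":92,"y":0,"z":80,"rx":0,"ry":0,"rz":0},{"x":92,"y":0,"z":80,"rx":0,"ry":0,"rz":0},{"x":92,"y":0,"z":80,"rx":0,"ry":0,"rz":0},{"x":92,"y":0,"z":80,"rx":0,"ry":0,"rz":0},{"x":92,"y":0,"z":80,"rx":0,"ry":0,"rz":0}]}}

```text
time: 19.15
tool_pos: [0.5775, -0.209, 0.1891]
tool_rot: [3.141, 0.0, -3.089]
contact_force: [0.3, 1.2, 0.3]
opening: 0.0004
grip_force: 0.0
```

Run:
```python
from h import *
st()
for c in ['side','top']:
    p=look(c,['lid_front','catch_left_top','catch_right_top'],n=3)
```

```text
t 19.15 pos [ 0.5775 -0.209   0.1891] rot [ 3.141  0.    -3.089] F [0.3 1.2 0.3] op 0.0004 gf 0.0
side lid_front 0.6 [ 0.5467 -0.1836  0.152 ]
side lid_front 0.44 [ 0.5647 -0.1027  0.1428]
side catch_left_top 0.44 [ 0.5694 -0.1047  0.1407]
top catch_left_top 0.55 [ 0.5722 -0.106   0.1432]
```

Emit:
{"name": "arm_command", "arguments": {"series": [{"x":0,"y":0,"z":0,"rx":0,"ry":0,"rz":0},{"x":0,"y":0,"z":0,"rx":0,"ry":0,"rz":0},{"x":0,"y":0,"z":0,"rx":0,"ry":0,"rz":0},{"x":0,"y":0,"z":0,"rx":0,"ry":0,"rz":0},{"x":0,"y":0,"z":0,"rx":0,"ry":0,"rz":0},{"x":0,"y":0,"z":-30,"rx":0,"ry":0,"rz":0},{"x":30,"y":0,"z":-30,"rx":0,"ry":0,"rz":0},{"x":30,"y":0,"z":-30,"rx":0,"ry":0,"rz":0}]}}

```text
time: 20.35
tool_pos: [0.5452, -0.2105, 0.2198]
tool_rot: [3.141, -0.001, -3.09]
contact_force: [-0.6, 0.4, -0.3]
opening: 0.0006
grip_force: 0.0
```

Run:
```python
from h import *
st()
for c in ['side','top','wrist']:
    p=look(c,['lid_front','catch_left_top','catch_right_top'],n=2)
    if c=='side': cv2.imwrite('pics/s8.png',cv2.resize(p['pixels'][60:240,140:380],(800,600),interpolation=3))
```

```text
t 20.35 pos [ 0.5452 -0.2105  0.2198] rot [ 3.141e+00 -1.000e-03 -3.090e+00] F [-0.6  0.4 -0.3] op 0.0006 gf 0.0
side lid_front 0.88 [ 0.5475 -0.1809  0.1536]
side catch_left_top 0.51 [ 0.5655 -0.1023  0.1425]
side catch_right_top 0.5 [ 0.5715 -0.2613  0.1388]
side catch_right_top 0.26 [ 3.612e-01  2.697e-01 -1.000e-04]
top lid_front 0.61 [ 0.5563 -0.1824  0.1521]
top catch_left_top 0.62 [ 0.6646  0.1335 -0.0018]
top catch_left_top 0.38 [ 0.5729 -0.1061  0.1432]
top catch_right_top 0.47 [ 0.5026 -0.1662  0.0026]
wrist lid_front 0.48 [ 0.5083 -0.1623  0.0031]
```

Emit:
{"name": "arm_command", "arguments": {"series": [{"x":-50,"y":0,"z":-5,"rx":0,"ry":0,"rz":0},{"x":-50,"y":0,"z":10,"rx":0,"ry":0,"rz":0},{"x":-50,"y":0,"z":28,"rx":0,"ry":0,"rz":0},{"x":-35,"y":0,"z":28,"rx":0,"ry":0,"rz":0},{"x":-20,"y":0,"z":28,"rx":0,"ry":0,"rz":0},{"x":-10,"y":0,"z":34,"rx":0,"ry":0,"rz":0},{"x":1,"y":0,"z":42,"rx":0,"ry":0,"rz":0},{"x":12,"y":0,"z":52,"rx":0,"ry":0,"rz":0},{"x":21,"y":0,"z":63,"rx":0,"ry":0,"rz":0},{"x":28,"y":0,"z":75,"rx":0,"ry":0,"rz":0},{"x":33,"y":0,"z":88,"rx":0,"ry":0,"rz":0},{"x":36,"y":0,"z":97,"rx":0,"ry":0,"rz":0},{"x":37,"y":0,"z":106,"rx":0,"ry":0,"rz":0},{"x":37,"y":0,"z":106,"rx":0,"ry":0,"rz":0}]}}

```text
time: 22.35
tool_pos: [0.5099, -0.2122, 0.1121]
tool_rot: [3.14, -0.002, -3.089]
contact_force: [-0.3, -0.0, 0.6]
opening: 0.0006
grip_force: 0.0
```

Run:
```python
from h import *
st()
for c in ['side','top']:
    p=look(c,['lid_front','catch_left_top','catch_right_top'],n=2)
```

```text
t 22.35 pos [ 0.5099 -0.2122  0.1121] rot [ 3.140e+00 -2.000e-03 -3.089e+00] F [-0.3 -0.   0.6] op 0.0006 gf 0.0
side lid_front 0.65 [ 0.4647 -0.187   0.0363]
side catch_left_top 0.45 [ 0.4825 -0.1088  0.0505]
side catch_left_top 0.34 [ 0.5778  0.1529 -0.0009]
side catch_right_top 0.35 [ 0.4854 -0.1055  0.0513]
top lid_front 0.94 [ 0.4709 -0.189   0.0348]
top catch_left_top 0.47 [ 0.4874 -0.1122  0.0525]
top catch_right_top 0.71 [0.6655 0.1317 0.0035]
```

The lid is shut: lid_front reads z≈0.035. Press the right catch.

Emit:
{"name": "arm_command", "arguments": {"series": [{"x":0,"y":0,"z":-25,"rx":0,"ry":0,"rz":0},{"x":22,"y":-54,"z":-25,"rx":0,"ry":0,"rz":0},{"x":22,"y":-54,"z":-25,"rx":0,"ry":0,"rz":0},{"x":22,"y":-54,"z":-15,"rx":0,"ry":0,"rz":0},{"x":22,"y":-54,"z":-8,"rx":0,"ry":0,"rz":0},{"x":22,"y":-54,"z":-5,"rx":0,"ry":0,"rz":0},{"x":22,"y":-54,"z":-2,"rx":0,"ry":0,"rz":0},{"x":22,"y":-54,"z":0,"rx":0,"ry":0,"rz":0},{"x":22,"y":-54,"z":2,"rx":0,"ry":0,"rz":0},{"x":22,"y":-54,"z":2,"rx":0,"ry":0,"rz":0},{"x":22,"y":-54,"z":2,"rx":0,"ry":0,"rz":0}]}}

```text
time: 23.85
tool_pos: [0.4913, -0.2667, 0.1111]
tool_rot: [3.141, -0.0, -3.088]
contact_force: [-0.7, 0.9, 0.6]
opening: 0.0006
grip_force: 0.5
```

Emit:
{"name": "arm_command", "arguments": {"series": [{"x":0,"y":0,"z":1,"rx":0,"ry":0,"rz":0},{"x":0,"y":0,"z":1,"rx":0,"ry":0,"rz":0}]}}

```text
time: 24.05
tool_pos: [0.4914, -0.267, 0.1106]
tool_rot: [3.141, 0.0, -3.089]
contact_force: [-1.7, 3.9, 5.9]
opening: 0.0008
grip_force: 3.0
```

Emit:
{"name": "arm_command", "arguments": {"series": [{"x":0,"y":0,"z":1,"rx":0,"ry":0,"rz":0},{"x":0,"y":0,"z":1,"rx":0,"ry":0,"rz":0}]}}

```text
time: 24.25
tool_pos: [0.4915, -0.267, 0.1103]
tool_rot: [3.141, 0.001, -3.089]
contact_force: [-3.3, 4.4, 11.8]
opening: 0.0006
grip_force: 6.0
```

Run:
```python
from h import *
st()
for c in ['side','top']:
    p=look(c,['catch_left_top','catch_right_top'],n=2)
    cv2.imwrite(f'pics/{c}9.png',p['pixels'])
p=cv2.imread('pics/side9.png');q=cv2.imread('pics/top9.png')
cv2.imwrite('pics/s9.png',np.vstack([cv2.resize(p[130:230,200:360],(480,300),interpolation=3),cv2.resize(q[160:240,290:418],(480,300),interpolation=3)]))
```

```text
t 24.25 pos [ 0.4915 -0.267   0.1103] rot [ 3.141e+00  1.000e-03 -3.089e+00] F [-3.3  4.4 11.8] op 0.0006 gf 6.0
side catch_left_top 0.57 [ 0.4828 -0.1067  0.0486]
top catch_left_top 0.51 [ 0.4873 -0.1103  0.0534]
```

View pics/s9.png

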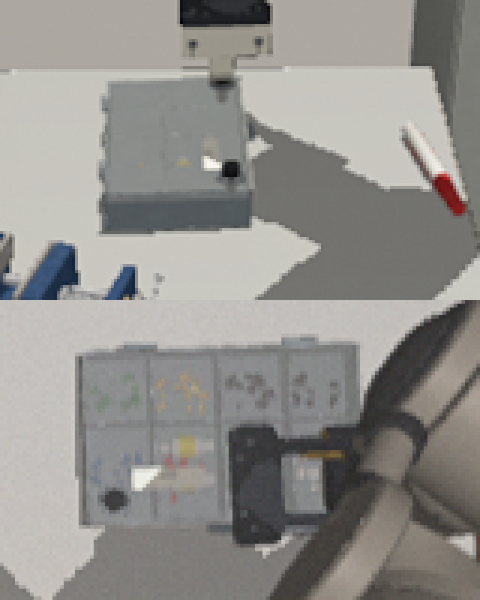

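The finger sits on the right catch and the tip height of 0.045 is the home height. Force rose to about 12 N, above the 6 N of travel, so it is at its stop. One firm extra press, then the left catch.

Emit:
{"name": "arm_command", "arguments": {"series": [{"x":0,"y":0,"z":1,"rx":0,"ry":0,"rz":0},{"x":0,"y":0,"z":1,"rx":0,"ry":0,"rz":0}]}}

```text
time: 24.75
tool_pos: [0.4915, -0.267, 0.11]
tool_rot: [-3.142, 0.001, -3.089]
contact_force: [-5.2, 5.3, 17.8]
opening: 0.0001
grip_force: 8.9
```

Emit:
{"name": "arm_command", "arguments": {"series": [{"x":0,"y":0,"z":-25,"rx":0,"ry":0,"rz":0},{"x":0,"y":45,"z":-25,"rx":0,"ry":0,"rz":0},{"x":0,"y":90,"z":-25,"rx":0,"ry":0,"rz":0},{"x":0,"y":135,"z":-25,"rx":0,"ry":0,"rz":0},{"x":0,"y":157,"z":-25,"rx":0,"ry":0,"rz":0},{"x":0,"y":157,"z":-25,"rx":0,"ry":0,"rz":0},{"x":0,"y":157,"z":-14,"rx":0,"ry":0,"rz":0},{"x":0,"y":157,"z":-9,"rx":0,"ry":0,"rz":0},{"x":0,"y":157,"z":-6,"rx":0,"ry":0,"rz":0},{"x":0,"y":157,"z":-4,"rx":0,"ry":0,"rz":0},{"x":0,"y":157,"z":-2,"rx":0,"ry":0,"rz":0},{"x":0,"y":157,"z":-1,"rx":0,"ry":0,"rz":0},{"x":0,"y":157,"z":-1,"rx":0,"ry":0,"rz":0}]}}

```text
time: 26.05
tool_pos: [0.4832, -0.1117, 0.1101]
tool_rot: [3.141, 0.001, -3.091]
contact_force: [-3.4, 2.7, 16.7]
opening: 0.0002
grip_force: 7.9
```

Emit:
{"name": "arm_command", "arguments": {"series": [{"x":0,"y":0,"z":1,"rx":0,"ry":0,"rz":0},{"x":0,"y":0,"z":1,"rx":0,"ry":0,"rz":0}]}}

```text
time: 26.25
tool_pos: [0.4832, -0.1117, 0.1098]
tool_rot: [-3.141, 0.001, -3.091]
contact_force: [-6.6, 4.0, 22.6]
opening: 0.0004
grip_force: 11.5
```

Both catches are at their stops at the same height. Retreat and verify.

Emit:
{"name": "arm_command", "arguments": {"series": [{"x":0,"y":0,"z":-30,"rx":0,"ry":0,"rz":0},{"x":0,"y":0,"z":-80,"rx":0,"ry":0,"rz":0},{"x":0,"y":50,"z":-120,"rx":0,"ry":0,"rz":0},{"x":0,"y":100,"z":-120,"rx":0,"ry":0,"rz":0},{"x":0,"y":150,"z":-120,"rx":0,"ry":0,"rz":0},{"x":0,"y":200,"z":-120,"rx":0,"ry":0,"rz":0},{"x":0,"y":200,"z":-120,"rx":0,"ry":0,"rz":0},{"x":0,"y":200,"z":-120,"rx":0,"ry":0,"rz":0}]}}

```text
time: 27.05
tool_pos: [0.4726, 0.0896, 0.2278]
tool_rot: [-3.141, -0.0, -3.087]
contact_force: [-0.4, -0.5, -0.8]
opening: 0.0002
grip_force: 0.0
```

Run:
```python
from h import *
st()
for c in ['side','top']:
    p=look(c,['lid_front','catch_left_top','catch_right_top','pad','barrel'],n=2)
    cv2.imwrite(f'pics/{c}10.png',p['pixels'])
p=cv2.imread('pics/side10.png');q=cv2.imread('pics/top10.png')
cv2.imwrite('pics/s10.png',np.vstack([cv2.resize(p[130:230,200:360],(480,300),interpolation=3),cv2.resize(q[160:240,290:418],(480,300),interpolation=3)]))
```

```text
t 27.05 pos [0.4726 0.0896 0.2278] rot [-3.141 -0.    -3.087] F [-0.4 -0.5 -0.8] op 0.0002 gf 0.0
side catch_right_top 0.67 [ 0.5114 -0.256  -0.0006]
side pad 0.18 [ 0.5049 -0.1172  0.0014]
top lid_front 0.98 [ 0.4723 -0.1865  0.0388]
top lid_front 0.66 [0.6654 0.1369 0.0035]
top catch_left_top 0.58 [ 0.4851 -0.1111  0.0465]
top catch_right_top 0.57 [ 0.5014 -0.1646  0.0043]
top catch_right_top 0.48 [ 0.4931 -0.2691  0.0477]
```

View pics/s10.png

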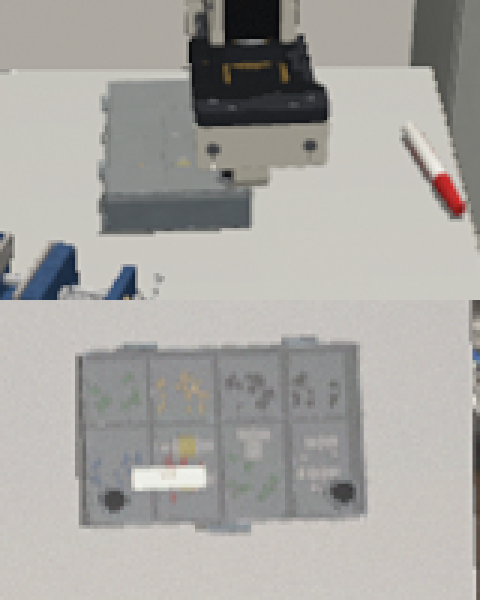

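The top view shows the lid shut and both catches low, with their tops at about 0.047 against 0.052 raised. The arm is clear, so I'm handing in.

```bash
python3 -c "
from cell import *
print(hand_in())"
```

```text
the job is handed in; nothing more can be done
None
```

I put the barrel and the attenuator in the compartments of their own kind, shut the lid, pressed both catches home and handed the job in at about 27 s of the 72 s allowed; the hand-in gave no verdict.

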